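# Index the dividing wheel one hole on and bring the marking pencil to the pot

### The arm

A 6-joint arm with a two-finger parallel gripper is mounted at the origin on a cart in front of the work surface, level with it; the furniture and walls round the work are solid. World frame = base frame: x ahead of the robot, y to its left, z up, the work surface at z = 0. Lengths are in m, angles in rad, forces in N, time in s.
With the tool pointing down it reaches from about 0.225 to 0.875 m from the base axis. Payload 3.4 kg.
Tool frame: the origin (TCP) lies at the very end of the fingers, on their centre line; the grasp point (between the pads) lies 19 mm behind it; z points along the fingers, x is the direction in which the jaws open and shut, and the axes are right-handed (so a half turn about z gives the same grasp; the last joint's range is limited). The gripper opens to 85 mm and grips with 20 to 120 N. Pads are 22 mm wide; open, the fingers measure 114 mm over their backs; the gripper's body (76 mm by 85 mm) begins 54 mm behind the grasp point. The pads swing forward as they close: fully open they stand 13 mm farther back than shut.
Start: joints at [1.063, 0.276, 1.505, -0, 1.361, -0.121], TCP at [0.217, 0.533, 0.231] pointing down, gripper open.
Joint ranges: [-2.89, 2.89], [-0.75, 2.08], [0.22, 2.7], [-1.18, 4.32], [0.11, 2.71], [-2.7, 2.7]. Speed limits (rad/s): [2.57, 2.57, 3.14, 3.14, 3.14, 3.14].

### API

Orientations are given as a unit quaternion [w, x, y, z].
In Python, from rig import manip gives the robot as it stands.
- The arm moves only by the tool send_rows, never from a script. Its argument "increments" is a list of rows, each a list of 5 numbers: the opening, from 0 (shut) to 1 (fully open), then the shift along the tool's x, y, z in m, then the turn about the tool's z in rad. A call has 1 to 8 rows; each row shifts and turns the commanded pose from where the row before left it, along the tool's axes as they then stand; what a row does not reach is not made up. A row lasts 1/8 s, in which the tool goes at most 62.5 mm and 10.7 degrees, less where a joint would pass 70% of its speed; a pose out of reach is approached as far as the arm can. A call is refused whole if a number of a shift passes 0.0625 or a number of a turn 0.188, either way. A call with a gripper value outside its range is refused whole. The fingers move at their own pace and stop on an object; "squeeze" is the grip in N (left out, the last holds). Time passes only in rows, so rows that do not move let the fingers close. It gives the time, the measured TCP pose, the force and the opening at its end, in the units of the state.
- manip.get_state(): the state, without advancing time (a new reading comes with each control period).
- manip.get_image(name): name is "side" or "top" or "wrist"; returns the picture (384x512x3 uint8, red, green, blue); there is no depth.
- manip.calibration(name): a dict with "fx", "fy", "cx", "cy" (pixels), "distortion" ([k1, k2, p1, p2, k3] as OpenCV has them; the pictures are not rectified), "camera_from_world" (4x4, takes a point from world to camera coordinates). Camera axes: x right, y up, looking along -z (the intrinsics and any distortion apply to the point x, -y, -z); pixel columns grow to the right and rows downward; lengths in m; the calibration is good to about 2 mm. A picture is of the moment at which its call begins: read the wrist's pose just before it. calibration takes no time and is no camera call; for the wrist camera it gives the pose at the moment of the call.
- manip.sign_off(): hands the job in, once; it reports no verdict.
The state is a dict: "clock": time; "qpos": joint angles; "qd": joint speeds; "effort": joint torques, N m; "position": TCP position; "ee_rot": TCP orientation; "contact_force": force on the tool from outside, world axes, zero at the start; "moment": the same for the moment, N m; "width": finger opening in m.
Only numpy, scipy, OpenCV 4.12 (cv2) and the standard library are available. Lean on these libraries where they do the work, as an engineer would, in place of code of your own. Each camera call takes 0.05 s, during which the arm holds its last target.

### The job

Move the small pot on by one division for its next pencil line: push the black plunger on the dividing wheel down with a fingertip and, keeping it down, turn the wheel with it counter-clockwise as seen from above to the very next notch, then let the plunger spring fully up so that the wheel is locked there. After that, push the swung-out marking arm back over the wheel, with a fingertip or the outside of a finger, until it rests against its stop pin with the pencil pointing at the pot. Leave the pot standing centred on the wheel and everything else where it is; nothing has to be gripped or lifted.

Things in the scene. Friction and masses are not known exactly. Their poses are not given: they have to be found in the camera images.
- divider: Fixed grey base of the dividing wheel, round foot 210 mm across. Origin on the wheel's vertical axis at bench level, z up; x points to the post of the marking arm, 155 mm away on a tongue 56 mm wide. Carries a fixed aluminium index plate, 200 mm across, top 45 mm high, with 12 rim notches (30 degrees apart), and the arm's stop pin (8 mm thick, 89 mm high, at x = 118, y = -10 mm).
- wheel_centre (a point): Centre of the top face of the steel wheel head on its axis, 62 mm above the bench. The head is 170 mm across and turns above the index plate.
- wheel (a joint): Angle of the wheel head (rad), 0 at the start, growing counter-clockwise as seen from above; the next notch that way is at +0.524 (30 degrees). Free, it turns easily (about 1 N at the plunger). Locked in a notch it has about 0.01 rad of play each way.
- plunger_dish (a point): Centre of the dished top of the black plunger button, 94 mm above the bench while up. The button is round, 56 mm across; its floor, 50 mm wide, lies inside a rim 3 mm high. It sits on a bracket of the wheel head, 112 mm from the wheel's axis, on the side away from the arm's post, and goes round with the wheel.
- plunger (a joint): How far the plunger is pressed straight down (m): 0 up, 0.016 at the bottom; spring 6 N (up) to 11 N (bottom). Its tooth locks the wheel in a notch from below; pressed 11 mm or more it is clear, so press about 13 mm. Let up within about 3 degrees of a notch, the tooth finds it and centres the wheel; let up between notches, the button stays down and snaps up once the wheel reaches a notch.
- pivot (a point): Point on the vertical axis on which the marking arm swings, at the top of its post, 85 mm above the bench.
- marking_arm (a joint): Angle of the marking arm (rad): 0 against its stop pin, pencil pointing at the wheel's axis; it grows as the arm swings out, clockwise as seen from above, towards the base's +y side. Starts 0.65 to 1.05 swung out. It stays where it is left; friction about 1 N at the push point.
- bar_push (a point): Point in the middle of the arm's steel bar, 55 mm from its pivot, 85 mm above the bench. The bar is 10 mm wide, 12 mm high (78 to 90 mm above the bench), 84 mm long from the pivot; a pencil is clamped on top (up to 103 mm), its point 115 mm from the pivot. Below the bar it is free down to 62 mm above the bench over the wheel head, 45 mm over the index plate.
- pot_middle (a point): Middle, half-way up, of the small grey pot that stands loose in the centre of the wheel head: 67 mm across, 49 mm high, its rim 111 mm above the bench.
- salt_dish: Small white dish standing on the bench to the left, 70 mm across, 27 mm high; origin at the centre of its foot. Bystander.
- ring_cutter: Tinplate ring cutter standing on the bench to the right, 69 mm across, 28 mm high; origin at the centre of its lower rim. Bystander.
- wood_rib: Flat wooden throwing rib lying on the bench at the front left, 62 x 96 x 8 mm; origin at the centre of its underside. Bystander.
Things that resemble listed ones, but are neither listed nor needed, are in the scene too. What is shaped like the part that bears pot_middle but blue or yellow is not meant.

How it is judged:
By the outcome, as a careful person would: the job done as asked, in the order asked, and still so for the second after the job is handed in, with the robot touching nothing.
It also fails if it takes over 48 s, if anything falls off the work surface, if the arm or the gripper's body presses on something with over 40 N, if the wrist force passes 120 N, or if a joint passes its speed limit or range.

## Working session

There is one attempt and no reset: what is moved stays moved. The work goes in short steps, Python scripts to look and compute and a tool call to move; the robot and the scene stay as the last step left them, time stands still between calls to the robot, and variables do not carry over. Pictures are saved under pics/ and viewed, and the job is handed in when it is done.

Besides the shell and the picture viewer there is one more tool, called after "Request:" as name(argument=value, ...), one argument or row to a line, values as JSON. send_rows: Moves the arm, as the interface text tells. Its arguments: {"type":"object","properties":{"increments":{"type":"array","items":{"type":"array","items":{"type":"number"}}},"squeeze":{"type":"number"}},"required":["increments"]}

```bash
ls; mkdir -p pics; python3 - <<'E'
from rig import manip
import cv2,json
s=manip.get_state();print(s)
for n in("side","top","wrist"):
    c=manip.calibration(n);print(n,c)
    cv2.imwrite(f"pics/{n}0.png",manip.get_image(n)[:,:,::-1])
E
```

```text
pics
{'clock': 0.0, 'qpos': array([ 1.06299947e+00,  2.76548335e-01,  1.50616344e+00, -6.81327579e-06,
        1.36071037e+00, -1.20973457e-01]), 'qd': array([ 1.47910107e-04, -1.19574338e-03,  2.87911601e-04,  9.85190216e-05,
       -9.83490278e-04, -9.68428178e-04]), 'effort': array([-1.56530132e-03, -4.16769683e+01, -2.45809060e+01, -1.93037686e-04,
        1.07195653e-02, -9.35552649e-07]), 'position': array([0.21664034, 0.53203091, 0.23045425]), 'ee_rot': array([ 4.18070960e-04,  8.29833104e-01,  5.58010916e-01, -8.13628266e-04]), 'contact_force': array([-0.43951615, -0.07576723, -0.11599342]), 'moment': array([-0.04021914, -0.00414139,  0.00903718]), 'width': 0.08513562148864559}
side {'fx': 346.4197910344201, 'fy': 346.4197910344201, 'cx': 249.7734176055382, 'cy': 192.67289713650038, 'distortion': array([-0.07826773,  0.        ,  0.        ,  0.        ,  0.        ]), 'camera_from_world': array([[-0.99786578, -0.0630681 ,  0.01692027,  0.57777889],
       [ 0.050725  , -0.58550884,  0.80907748, -0.11400169],
       [-0.04112001,  0.80820902,  0.58745837, -1.09242542],
      
[... 286 characters left out ...]
02557947, -0.99966117,  0.00482042,  0.00867066],
       [ 0.99161714,  0.02598397,  0.12657126, -0.59162468],
       [-0.12665363,  0.00154239,  0.9919458 , -1.32552257],
       [ 0.        ,  0.        ,  0.        ,  1.        ]])}
wrist {'fx': 322.56986114035294, 'fy': 322.56986114035294, 'cx': 255.34796717056497, 'cy': 197.22563915464508, 'distortion': array([-0.02276836,  0.        ,  0.        ,  0.        ,  0.        ]), 'camera_from_world': array([[ 0.37815803,  0.92573751, -0.00256165, -0.573828  ],
       [-0.87450192,  0.35631803, -0.32906512,  0.0437402 ],
       [-0.30371516,  0.12667878,  0.94430376, -0.38161458],
       [ 0.        ,  0.        ,  0.        ,  1.        ]])}
```

View pics/side0.png

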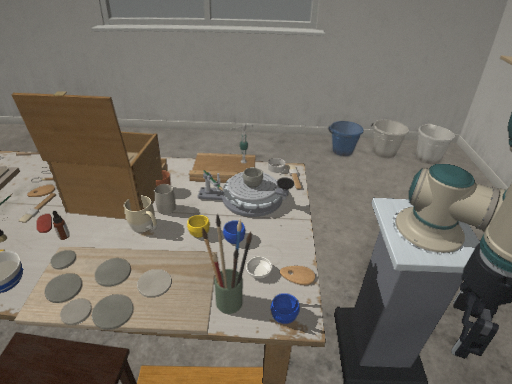

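View pics/top0.png

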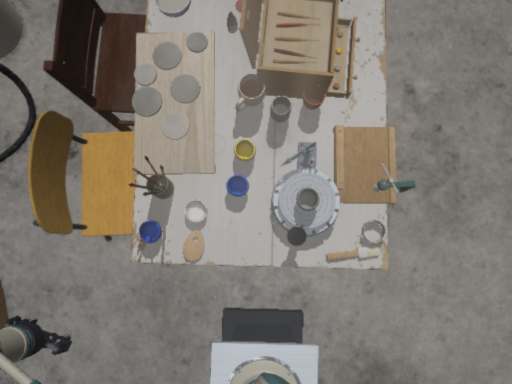

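View pics/wrist0.png

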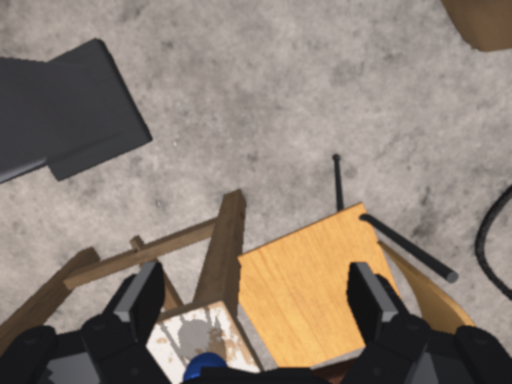

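The side view shows the wheel at about (253,190) with the grey pot on it, the black plunger at (286,183) and the post with the swung-out arm at about (212,187). In the top view the wheel is at (307,200), the plunger at (297,236) and the post at (307,150). The blue and yellow pots stand apart from it at (237,186), (151,232) and (245,149).

```bash
python3 - <<'E'
import cv2
a=cv2.imread("pics/top0.png")[130:260,240:400];b=cv2.imread("pics/side0.png")[145:225,180:310]
cv2.imwrite("pics/topc.png",cv2.resize(a,None,fx=4.8,fy=4.8*.95,interpolation=2)[:600,:800]);cv2.imwrite("pics/sidec.png",cv2.resize(b,None,fx=6,fy=6,interpolation=2))
E
```

```text
(no output)
```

View pics/topc.png

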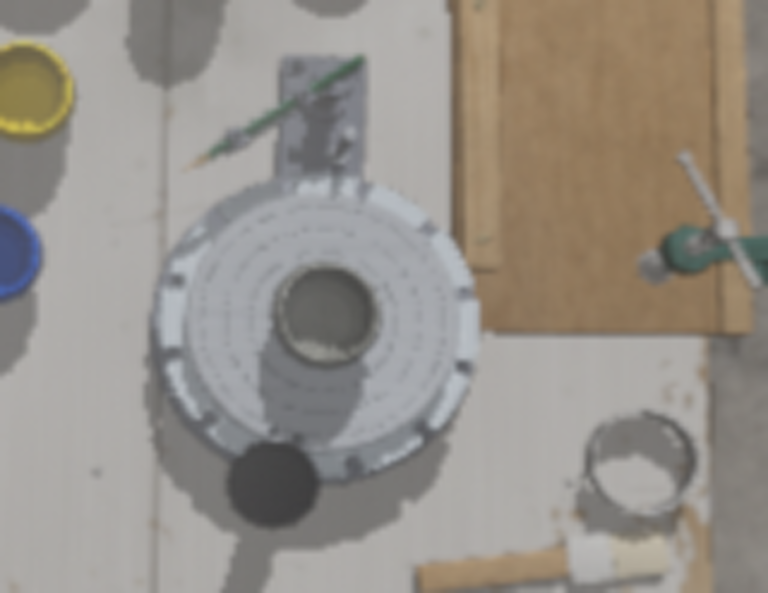

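View pics/sidec.png

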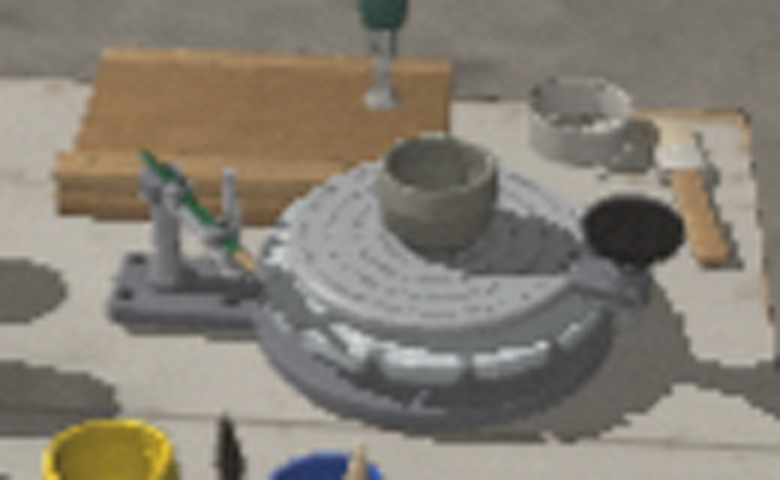

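```bash
cat > h.py <<'E'
import numpy as np, cv2
def ray(c,px):
    K=np.array([[c["fx"],0,c["cx"]],[0,c["fy"],c["cy"]],[0,0,1]])
    u=cv2.undistortPoints(np.array([[px]],float),K,np.array(c["distortion"]))[0,0]
    M=np.array(c["camera_from_world"]);R=M[:3,:3];t=M[:3,3]
    d=R.T@np.array([u[0],-u[1],-1.]);return -R.T@t,d/np.linalg.norm(d)
def onz(c,px,z):
    o,d=ray(c,px);return o+d*(z-o[2])/d[2]
def tri(*cp):
    A=np.zeros((3,3));b=np.zeros(3);rs=[ray(c,p) for c,p in cp]
    for o,d in rs:
        P=np.eye(3)-np.outer(d,d);A+=P;b+=P@o
    x=np.linalg.solve(A,b);return x,[np.linalg.norm((np.eye(3)-np.outer(d,d))@(x-o)) for o,d in rs]
def proj(c,p):
    M=np.array(c["camera_from_world"]);q=M[:3,:3]@np.array(p)+M[:3,3]
    K=np.array([[c["fx"],0,c["cx"]],[0,c["fy"],c["cy"]],[0,0,1]])
    return cv2.projectPoints((q*[1,-1,-1]).reshape(1,1,3),np.zeros(3),np.zeros(3),K,np.array(c["distortion"]))[0][0,0]
E
python3 - <<'E'
from rig import manip
import cv2,numpy as np
from h import *
T=manip.calibration("top");S=manip.calibration("side")
def blob(f,box,thr):
    im=cv2.imread(f);x0,y0,x1,y1=box;m=(im[y0:y1,x0:x1].max(2)<thr).astype(np.uint8)
    n,l,st,ce=cv2.connectedComponentsWithStats(m);i=1+np.argmax(st[1:,4]);print(st[i]);
    return ce[i]+[x0,y0]
pt=blob("pics/top0.png",(280,220,315,250),75);ps=blob("pics/side0.png",(270,170,300,195),60)
print(pt,ps);print("plunger",tri((T,pt),(S,ps)), onz(T,pt,.094),onz(S,ps,.094))
# from crops
t=lambda x,y:(240+x/4.8-.4,130+y/4.56-.4); s=lambda x,y:(180+x/6-.4,145+y/6-.4)
for n,a,b,z in [("potrim",(326,314),(440,168),.111),("pencil tip",(186,167),(253,270),.096),("pencil back",(362,60),(146,154),.1),("pin",(348,135),(228,172),.089)]:
    print(n,tri((T,t(*a)),(S,s(*b))),onz(T,t(*a),z),onz(S,s(*b),z))
print("wheel",onz(T,t(318,315),.062),onz(T,t(317,320),.045))
print("tongue corners",[onz(T,t(*p),.02) for p in[(282,58),(366,55),(278,178),(362,180)]])
E
```

```text
[  8   8  18  17 242]
[  8   8  16  12 138]
[296.60743802 235.82644628] [285.17391304 183.30434783]
plunger (array([ 0.47033502, -0.08291786,  0.08909994]), [np.float64(2.6610391075595394e-05), np.float64(2.6610391075626057e-05)]) [ 0.47016634 -0.08251005  0.094     ] [ 0.47082641 -0.0756955   0.094     ]
potrim (array([ 0.57704964, -0.11097074,  0.10625733]), [np.float64(0.0003298979765245391), np.float64(0.00032989797652426407)]) [ 0.57613307 -0.11044671  0.111     ] [ 0.57707255 -0.1036532   0.111     ]
pencil tip (array([ 0.67057821, -0.02643591,  0.09170525]), [np.float64(0.00018699382485227664), np.float64(0.00018699382485238812)]) [ 0.66993419 -0.0262614   0.096     ] [ 0.66948424 -0.0204203   0.096     ]
pencil back (array([ 0.74430398, -0.13243108,  0.09233175]), [np.float64(0.0008459752815456479), np.float64(0.0008459752815454024)]) [ 0.74151292 -0.13151436  0.1       ] [ 0.74266897 -0.12074111  0.1       ]
pin (array([ 0.69628358, -0.12495145,  0.08764931]), [np.float64(0.0011780134589629686), np.float64(0.0011780134589628231)]) [ 0.69479288 -0.12479854  0.089     ] [ 0.69715717 -0.12321517  0.089     ]
wheel [ 0.58139104 -0.11076579  0.062     ] [ 0.58016078 -0.11193781  0.045     ]
tongue corners [array([ 0.76152028, -0.08967429,  0.02      ]), array([ 0.76509248, -0.14383915,  0.02      ]), array([ 0.6787481 , -0.08831943,  0.02      ]), array([ 0.67882146, -0.14209587,  0.02      ])]
```

The triangulated points agree with the text. The wheel axis is at about (0.578, -0.111), the plunger is 112 mm from it, and the pin is where it should be, with a height bias of about 5 mm. The things that could be mistaken for the targets, by top-view pixel:
- **Pot:** blue (237,186), blue (151,232), yellow (245,149), and a mug and jug at (252,90) and (281,108). The grey pot on the wheel at (308,198) is the one meant.
- **Plunger:** only one black disc, at (297,236).
- **Arm:** the green pencil bar at (295,155). The green brush on the board at (395,186) is a different thing.

Next I'll move the wrist camera over the wheel for a close check.

```bash
python3 - <<'E'
from rig import manip
import numpy as np
from scipy.spatial.transform import Rotation as R
s=manip.get_state();q=s["ee_rot"];Rt=R.from_quat([q[1],q[2],q[3],q[0]]).as_matrix()
M=np.array(manip.calibration("wrist")["camera_from_world"])
print("cam in tool",Rt.T@(-M[:3,:3].T@M[:3,3]-s["position"]),"look",Rt.T@(-M[2,:3]),"camx",Rt.T@M[0,:3])
a=np.arctan2(Rt[1,0],Rt[0,0]);print(a)
w=np.array([.02,-.06])
for i in range(7):
    x=np.array([np.cos(a),np.sin(a)]);y=np.array([x[1],-x[0]]);print(i,np.round([w@x,w@y],4));a-=.169
E
```

```text
cam in tool [ 1.08396092e-04 -8.36732120e-02 -1.42732639e-01] look [-0.00121614  0.32924288  0.94424448] camx [9.99999068e-01 9.85809685e-04 9.44216714e-04]
1.1839748631057447
0 [-0.048   0.0412]
1 [-0.0404  0.0486]
2 [-0.0317  0.0548]
3 [-0.022   0.0593]
4 [-0.0117  0.0622]
5 [-0.0011  0.0632]
6 [0.0096 0.0625]
```

Request:
send_rows(
  increments=[
    [0,-0.048,0.041,-0.005,0.169],
    [0,-0.04,0.048,-0.005,0.169],
    [0,-0.032,0.054,-0.005,0.169],
    [0,-0.022,0.059,-0.005,0.169],
    [0,-0.012,0.062,0,0.169],
    [0,-0.001,0.062,0,0.169],
    [0,0.01,0.062,0,0.169],
    [0,0.02,0.06,0,0],
  ],
)

```text
clock: 1.15
position: [0.3743, 0.0574, 0.2513]
ee_rot: [-0.0, 1.0, 0.0, 0.001]
contact_force: [1.1, 1.0, 0.3]
width: 0.0002
```

Request:
send_rows(
  increments=[
    [0,0.05,0.05,0,0],
    [0,0.05,0.05,0,0],
    [0,0.05,0.05,0,0],
    [0,0.025,0.01,0,0],
    [0,0,0,0,0],
    [0,0,0,0,0],
  ],
)

```text
clock: 1.9
position: [0.5305, -0.0825, 0.2507]
ee_rot: [-0.0, 1.0, 0.001, -0.001]
contact_force: [-0.5, -0.3, -0.1]
width: -0.0
```

```bash
cat > shot.py <<'E'
import sys,pickle
from rig import manip
import cv2
n=sys.argv[1];cams=sys.argv[2:]
for c in cams:
    s=manip.get_state();k=manip.calibration(c)
    cv2.imwrite(f"pics/{c}{n}.png",manip.get_image(c)[:,:,::-1]);pickle.dump((k,s),open(f"pics/{c}{n}.pkl","wb"))
print(s["clock"],s["position"],s["ee_rot"],s["contact_force"])
E
python3 shot.py 1 wrist
```

```text
1.9 [ 0.53053934 -0.0825217   0.25069535] [-4.47607691e-04  9.99999182e-01  6.61475255e-04 -9.99410118e-04] [-0.45285982 -0.30264757 -0.07938367]
```

View pics/wrist1.png

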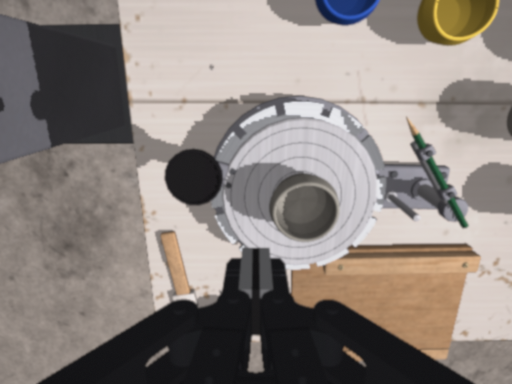

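The wrist view shows the black plunger dish at (193,177), the grey pot rim centre at (306,207), the pencil tip at (407,119) with the bar running to the pivot at about (455,205), and the stop pin near (403,205).

```bash
python3 - <<'E'
import pickle,cv2,numpy as np
from rig import manip
from h import *
W,_=pickle.load(open("pics/wrist1.pkl","rb"));T=manip.calibration("top");S=manip.calibration("side")
im=cv2.imread("pics/wrist1.png");m=(im[140:215,150:235].max(2)<60).astype(np.uint8)
n,l,st,ce=cv2.connectedComponentsWithStats(m);i=1+np.argmax(st[1:,4]);pw=ce[i]+[150,140];print(st[i],pw)
pt=(296.61,235.83);ps=(285.17,183.30)
print("plunger 3view",tri((W,pw),(T,pt),(S,ps)),"WT",tri((W,pw),(T,pt))[0],"WS",tri((W,pw),(S,ps))[0],onz(W,pw,.094))
c=im[85:275,140:480];cv2.imwrite("pics/w1c.png",cv2.resize(c,None,fx=2.35,fy=2.35,interpolation=2))
E
```

```text
[  16    9   56   56 2410] [193.59917012 176.49543568]
plunger 3view (array([ 0.47051686, -0.08288573,  0.08899304]), [np.float64(0.0003867262773084551), np.float64(0.00016906042697196788), np.float64(0.00022895152926710938)]) WT [ 0.47048585 -0.08315875  0.08724498] WS [ 0.47062284 -0.08274714  0.08914892] [ 0.47189751 -0.0813578   0.094     ]
```

View pics/w1c.png

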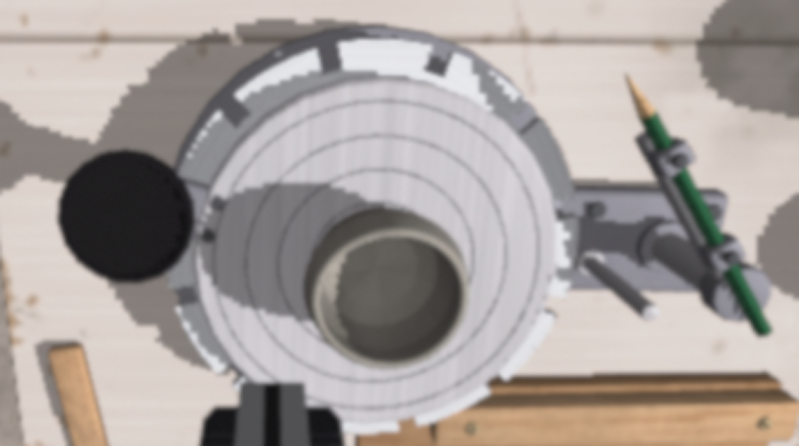

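```bash
python3 - <<'E'
import pickle,cv2,numpy as np
from rig import manip
from h import *
W,_=pickle.load(open("pics/wrist1.pkl","rb"));T=manip.calibration("top")
w=lambda x,y:(140+x/2.35-.3,85+y/2.35-.3); t=lambda x,y:(240+x/4.8-.4,130+y/4.56-.4)
# wheel head edge points in crop
e=[(195,262),(558,250),(382,72),(240,130),(510,140),(300,88),(225,355),(550,310)]
P=np.array([onz(W,w(*p),.062)[:2] for p in e]);A=np.c_[2*P,np.ones(len(P))];c=np.linalg.lstsq(A,(P**2).sum(1),rcond=None)[0];print("wheel",c[:2],np.sqrt(c[2]+c[0]**2+c[1]**2),np.linalg.norm(P-c[:2],axis=1))
pl=np.array([.4705,-.0828]);print("r plunger",np.linalg.norm(pl-c[:2]))
print("pot",onz(W,w(389,297),.111),tri((W,w(389,297)),(T,t(326,314))))
print("tip",onz(W,w(628,77),.096),tri((W,w(628,77)),(T,t(186,167))))
print("pencil back",tri((W,w(767,332)),(T,t(362,60))))
print("pin",tri((W,w(648,311)),(T,t(348,135))))
for n,p in [("bar start",(642,137)),("bar mid",(683,213)),("post top",(735,290))]: print(n,onz(W,w(*p),.09))
E
```

```text
wheel [ 0.5787963  -0.11250513] 0.084993521456611 [0.08301709 0.08474352 0.08580564 0.0865671  0.08057202 0.08662353
 0.08464878 0.08775258]
r plunger 0.1122964097136339
pot [ 0.57838363 -0.1102894   0.111     ] (array([ 0.57720831, -0.11026747,  0.11133071]), [np.float64(0.0011187586420963462), np.float64(0.0011187586420964822)])
tip [ 0.66835994 -0.0252636   0.096     ] (array([ 0.67124986, -0.02618682,  0.08955959]), [np.float64(0.000341277833496855), np.float64(0.00034127783349690227)])
pencil back (array([ 0.74167623, -0.13079652,  0.10104803]), [np.float64(0.0007266304142053178), np.float64(0.0007266304142054071)])
pin (array([ 0.69425065, -0.12446381,  0.09166721]), [np.float64(3.497440894514075e-05), np.float64(3.497440894513516e-05)])
bar start [ 0.68036138 -0.04936641  0.09      ]
bar mid [ 0.70265852 -0.08097158  0.09      ]
post top [ 0.73161591 -0.11533495  0.09      ]
```

Request:
send_rows(
  increments=[
    [0,-0.03,0,0.03,0],
    [0,-0.03,0,0.03,0],
    [0,0,0,0.04,0],
    [0,0,0,0.03,0],
    [0,0,0,0,0],
    [0,0,0,0,0],
  ],
)

```text
clock: 2.7
position: [0.4723, -0.083, 0.1225]
ee_rot: [0.0, 1.0, 0.001, 0.001]
contact_force: [0.4, 0.5, -0.5]
width: 0.0
```

```bash
python3 shot.py 2 wrist side top; python3 - <<'E'
import cv2
a=cv2.imread("pics/side2.png")[120:230,180:330];cv2.imwrite("pics/s2c.png",cv2.resize(a,None,fx=5,fy=5,interpolation=2))
E
```

```text
2.8 [ 0.47282541 -0.08336109  0.12279016] [4.98451807e-04 9.99998270e-01 7.41207021e-04 1.63153035e-03] [-0.63602613 -0.03254069  0.21362601]
```

View pics/wrist2.png

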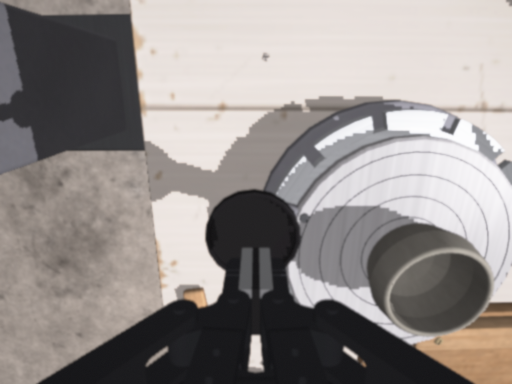

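View pics/s2c.png

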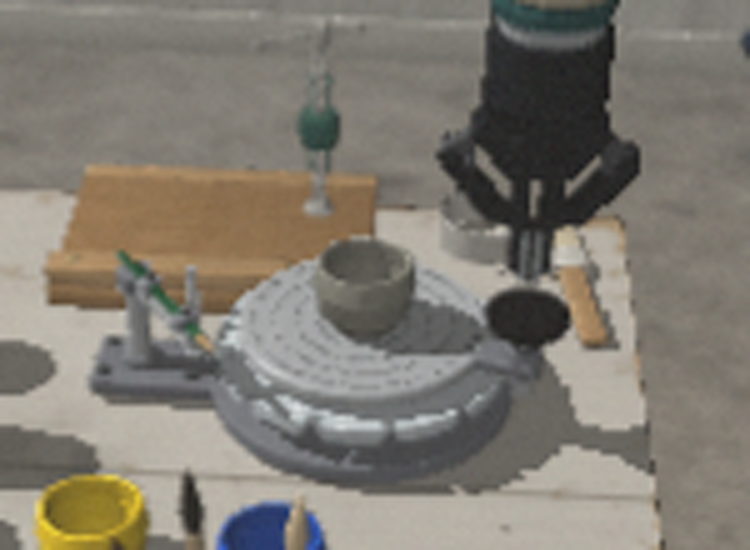

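The fingertip hangs centred over the dish, which is at wrist (253,233). In the side view it is well clear of the pot. I'll press down in small rows and watch the force.

Request:
send_rows(
  increments=[
    [0,-0.002,0,0.015,0],
    [0,0,0,0.008,0],
    [0,0,0,0.004,0],
    [0,0,0,0.003,0],
    [0,0,0,0,0],
  ],
)

```text
clock: 3.48
position: [0.47, -0.0833, 0.0917]
ee_rot: [0.0, 1.0, 0.001, 0.0]
contact_force: [-1.2, 0.4, 5.7]
width: 0.0001
```

Request:
send_rows(
  increments=[
    [0,0,0,0.003,0],
    [0,0,0,0.003,0],
    [0,0,0,0.003,0],
    [0,0,0,0.003,0],
    [0,0,0,0,0],
  ],
)

```text
clock: 4.1
position: [0.47, -0.0833, 0.0802]
ee_rot: [0.0, 1.0, 0.001, 0.0]
contact_force: [-2.3, 0.8, 9.0]
width: -0.0004
```

Request:
send_rows(
  increments=[
    [0,0,0,0.002,0],
    [0,0,0,0,0],
    [0,0,0,0,0],
  ],
)

```text
clock: 4.47
position: [0.47, -0.0833, 0.0785]
ee_rot: [0.0, 1.0, 0.001, 0.0]
contact_force: [-2.8, 1.6, 9.4]
width: -0.0003
```

Request:
send_rows(
  increments=[
    [0,0,0,0.001,0],
    [0,-0.0013,0.0057,0,0],
    [0,-0.001,0.0058,0,0],
    [0,-0.0007,0.0058,0,0],
    [0,-0.0004,0.0058,0,0],
    [0,-0.0001,0.0058,0,0],
    [0,0,0,0,0],
  ],
)

```text
clock: 5.35
position: [0.4675, -0.1132, 0.078]
ee_rot: [0.001, 1.0, 0.001, 0.002]
contact_force: [-2.0, -0.9, 11.5]
width: 0.0001
```

```bash
python3 shot.py 3 wrist
```

```text
5.35 [ 0.467535   -0.11324651  0.07797738] [9.25287539e-04 9.99998292e-01 5.10406073e-04 1.51641786e-03] [-2.03502605 -0.92715338 11.51685727]
```

View pics/wrist3.png

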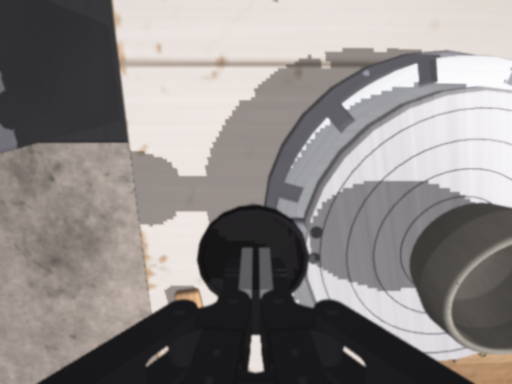

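The wheel follows: the dish is still centred under the tip at (252,258), and the screws on the head have turned with it. Continuing the arc.

Request:
send_rows(
  increments=[
    [0,0.0002,0.0058,-0.0005,0],
    [0,0.0005,0.0058,0,0],
    [0,0.0008,0.0058,0,0],
    [0,0.0011,0.0057,0,0],
    [0,0.0014,0.0047,0,0],
    [0,0,0,0,0],
  ],
)

```text
clock: 6.15
position: [0.4718, -0.1413, 0.0784]
ee_rot: [0.001, 1.0, 0.001, 0.002]
contact_force: [-1.7, -0.8, 10.8]
width: -0.0001
```

```bash
python3 shot.py 4 wrist top side; python3 - <<'E'
import pickle,cv2,numpy as np
from h import *
for k in (2,3,4):
    W,s=pickle.load(open(f"pics/wrist{k}.pkl","rb"));im=cv2.imread(f"pics/wrist{k}.png")
    print(k,s["position"],proj(W,s["position"]))
a=cv2.imread("pics/wrist4.png")[150:330,180:400];cv2.imwrite("pics/w4c.png",cv2.resize(a,None,fx=3.3,fy=3.3,interpolation=2))
a=cv2.imread("pics/top4.png")[150:260,250:370];cv2.imwrite("pics/t4c.png",cv2.resize(a,None,fx=5,fy=5,interpolation=2))
E
```

```text
6.25 [ 0.47179587 -0.14115362  0.07839483] [1.18664223e-03 9.99997633e-01 6.33923038e-04 1.70987958e-03] [-1.39934291 -0.2197867  10.31519631]
2 [ 0.47225581 -0.08301613  0.12250186] [253.11290712 262.09929237]
3 [ 0.467535   -0.11324651  0.07797738] [253.1231402 262.0906564]
4 [ 0.47182969 -0.14125667  0.07838758] [253.09995986 262.09942894]
```

View pics/w4c.png

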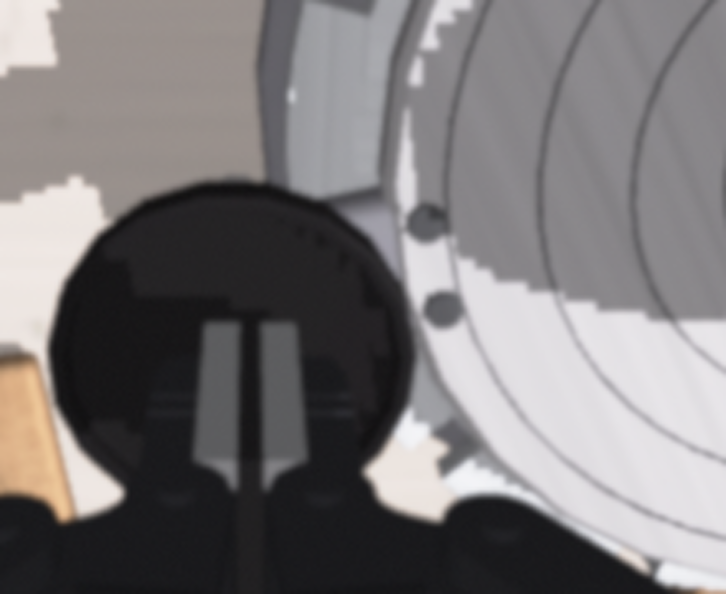

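View pics/t4c.png

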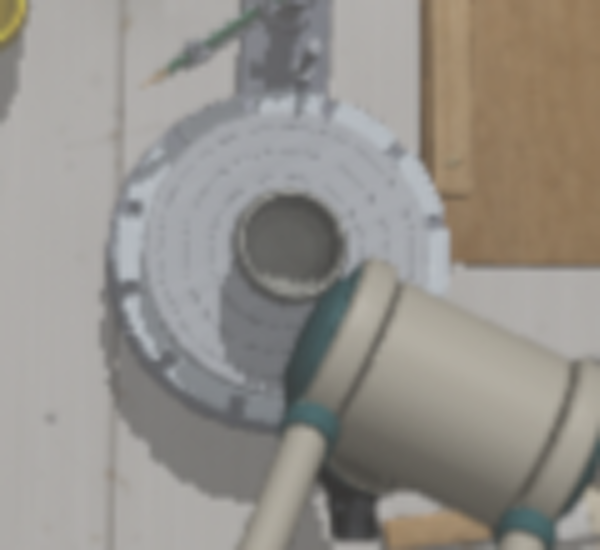

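```bash
python3 - <<'E'
import pickle,numpy as np
from h import *
W1,_=pickle.load(open("pics/wrist1.pkl","rb"));W4,_=pickle.load(open("pics/wrist4.pkl","rb"));W2,_=pickle.load(open("pics/wrist2.pkl","rb"))
w=lambda x,y:(140+x/2.35-.3,85+y/2.35-.3);v=lambda x,y:(180+x/3.3-.35,150+y/3.3-.35)
C=np.array([.5785,-.1115])
a=[]
for c,p in [(W1,w(217,204)),(W1,w(208,236)),(W2,(304.5,217.5)),(W4,v(427,222)),(W4,v(443,309))]:
    q=onz(c,p,.062)[:2];d=q-C;print(q,np.linalg.norm(d),np.degrees(np.arctan2(d[1],d[0]))%360)
q=onz(W4,v(232,362),.080)[:2];d=q-C;print("dish",q,np.linalg.norm(d),np.degrees(np.arctan2(d[1],d[0]))%360)
E
```

```text
[ 0.50661    -0.08476102] 0.07670166013685809 159.5976688129026
[ 0.50214187 -0.09984408] 0.07724263448795707 171.32090581136634
[ 0.50709037 -0.08418256] 0.0764563784051666 159.065870848215
[ 0.50172125 -0.12351226] 0.07771274661573561 188.8920118950509
[ 0.50528282 -0.13926293] 0.07830412597348986 200.76602665557144
dish [ 0.47027547 -0.1387293 ] 0.11159742222536222 194.12249610118334
```

Screws on the head give a turn of 29.3 to 29.8 degrees, inside the ±3 degree capture. I'll nudge 0.8 mm and let the plunger up slowly.

Request:
send_rows(
  increments=[
    [0,0.0002,0.0008,0,0],
    [0,0,0,-0.003,0],
    [0,0,0,-0.004,0],
    [0,0,0,-0.004,0],
    [0,0,0,-0.004,0],
    [0,0,0,-0.006,0],
    [0,0,0,-0.02,0],
    [0,0,0,-0.03,0],
  ],
)

```text
clock: 7.3
position: [0.4696, -0.1404, 0.1473]
ee_rot: [-0.001, 1.0, 0.0, -0.001]
contact_force: [1.6, 0.5, 0.2]
width: -0.0001
```

```bash
python3 shot.py 5 wrist side; python3 - <<'E'
import cv2
a=cv2.imread("pics/side5.png")[120:230,180:330];cv2.imwrite("pics/s5c.png",cv2.resize(a,None,fx=5,fy=5,interpolation=2))
E
```

```text
7.35 [ 0.47240912 -0.14153388  0.15163126] [1.11918860e-03 9.99995798e-01 5.30538172e-04 2.62115854e-03] [ 1.87035111 -0.32726901  1.93724526]
```

View pics/wrist5.png

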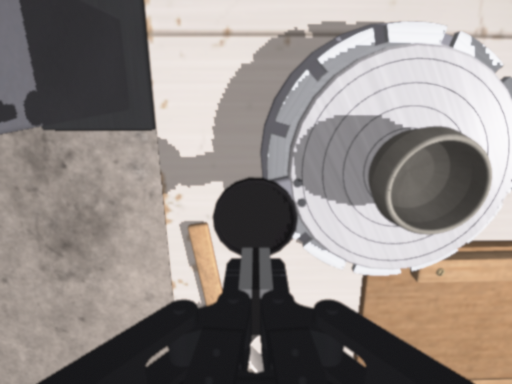

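View pics/s5c.png

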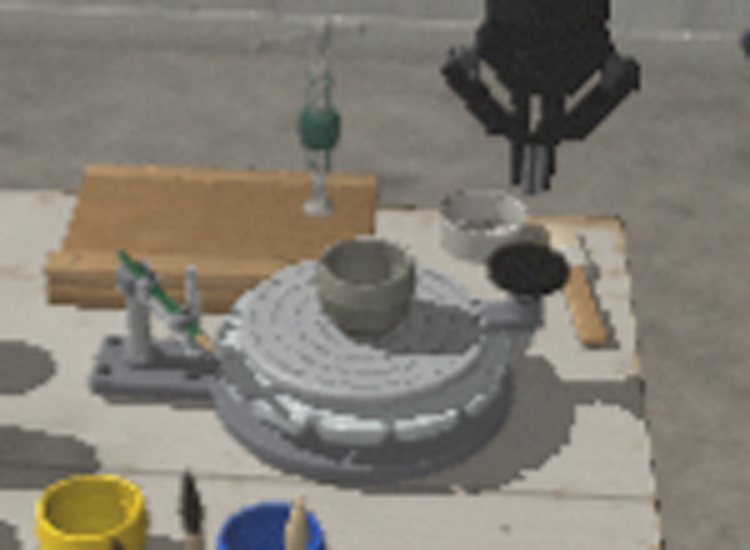

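```bash
python3 - <<'E'
import pickle,cv2,numpy as np
from h import *
W,_=pickle.load(open("pics/wrist5.pkl","rb"));S,_=pickle.load(open("pics/side5.pkl","rb"))
def blob(f,box,thr):
    im=cv2.imread(f);x0,y0,x1,y1=box;m=(im[y0:y1,x0:x1].max(2)<thr).astype(np.uint8)
    n,l,st,ce=cv2.connectedComponentsWithStats(m);i=1+np.argmax(st[1:,4]);print(st[i]);return ce[i]+[x0,y0]
ps=blob("pics/side5.png",(270,163,300,182),60)
im=cv2.imread("pics/wrist5.png")
g=(im.max(2)<60);ys,xs=np.nonzero(g[170:215,200:310]);
l=[(np.nonzero(g[y,200:310])[0][[0,-1]]+200) for y in range(180,240,5)];print([tuple(map(int,x)) for x in l])
pts=np.array([[x,y] for y,(a,b) in zip(range(180,240,5),l) for x in (a,b) if y>184],np.float32)
(e,ax,an)=cv2.fitEllipse(pts);print(e,ax);pw=e
print(ps,tri((W,pw),(S,ps)))
C=np.array([.5785,-.1115])
for p in[(299,182),(301.5,203)]:
    q=onz(W,p,.062)[:2];d=q-C;print(q,np.linalg.norm(d),np.degrees(np.arctan2(d[1],d[0]))%360)
q=onz(W,pw,.094)[:2];d=q-C;print(q,np.linalg.norm(d),np.degrees(np.arctan2(d[1],d[0]))%360)
E
```

```text
[  8   6  15  11 123]
[(242, 268), (232, 278), (226, 284), (222, 288), (219, 291), (217, 293), (216, 294), (214, 295), (215, 295), (215, 295), (216, 293), (219, 290)]
(254.80299377441406, 217.4806671142578) (78.81206512451172, 80.56415557861328)
[285.2195122 173.5203252] (array([ 0.46970058, -0.13972743,  0.0905618 ]), [np.float64(0.0005697319427270033), np.float64(0.0005697319427269247)])
[ 0.50273477 -0.12344567] 0.07670116246362248 188.95988741829055
[ 0.50535077 -0.1399328 ] 0.07848079318677145 201.24089804123994
[ 0.47028258 -0.13834334] 0.11149697440770982 193.93104247543553
```

The plunger is up again: it measures 90.6 mm now against 89 mm in the same way at the start. The wheel has turned about 29.5 degrees. Before I go behind the arm, I'll check the clearance to the jug and box there.

```bash
python3 - <<'E'
import cv2
a=cv2.imread("pics/side0.png")[90:250,20:250];cv2.imwrite("pics/s0b.png",cv2.resize(a,None,fx=3.4,fy=3.4,interpolation=2))
a=cv2.imread("pics/top0.png")[0:180,220:380];cv2.imwrite("pics/t0b.png",cv2.resize(a,None,fx=3.3,fy=3.3,interpolation=2))
E
```

```text
(no output)
```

View pics/s0b.png

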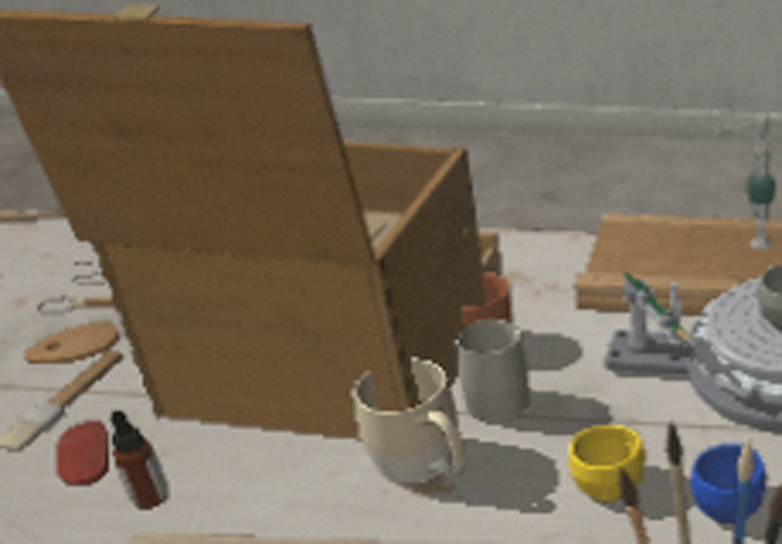

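View pics/t0b.png

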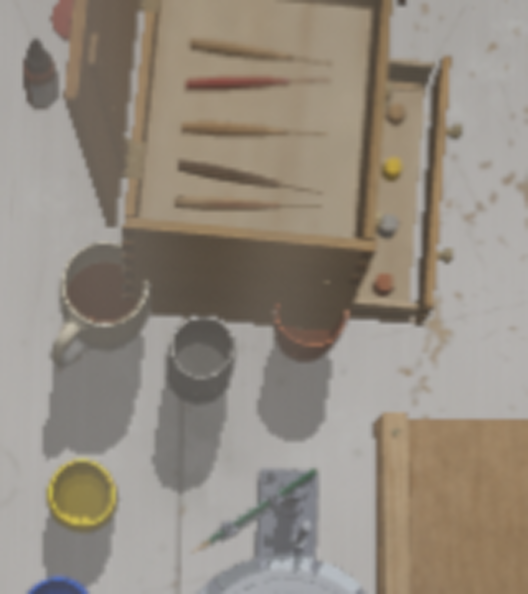

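```bash
python3 - <<'E'
from rig import manip
from h import *
T=manip.calibration("top");S=manip.calibration("side")
s=lambda x,y:(20+x/3.4-.35,90+y/3.4-.35);t=lambda x,y:(220+x/3.3-.35,y/3.3-.35)
for n,a,b in [("jug rim",(202,345),(492,340)),("yellow rim",(83,490),(606,447)),("box R top",(368,243),(466,152)),("box L top",(128,222),(378,258)),("mug",(104,285),(402,380)),("red cup",(312,322),(490,288))]:
    print(n,tri((T,t(*a)),(S,s(*b))))
print("jug near edge",onz(T,t(202,400),.09),"red near",onz(T,t(312,355),.08))
E
```

```text
jug rim (array([ 0.85995279, -0.03097971,  0.07737062]), [np.float64(0.002705982077982938), np.float64(0.0027059820779828147)])
yellow rim (array([0.73207583, 0.07442263, 0.04365718]), [np.float64(0.0010587161573887443), np.float64(0.001058716157388897)])
box R top (array([ 0.90564813, -0.16109082,  0.20773142]), [np.float64(0.004117563216693781), np.float64(0.0041175632166942314)])
box L top (array([0.92150102, 0.03796136, 0.20675329]), [np.float64(0.0013916141291234656), np.float64(0.0013916141291234327)])
mug (array([0.91127936, 0.0595258 , 0.09440546]), [np.float64(0.0005568046490561734), np.float64(0.0005568046490562128)])
red cup (array([ 0.8888112 , -0.13164913,  0.06885823]), [np.float64(0.0014827946006733435), np.float64(0.0014827946006733352)])
jug near edge [ 0.8074961  -0.03115936  0.09      ] red near [ 0.85530986 -0.13048605  0.08      ]
```

Clearance is good: the jug edge is at x ≥ 0.81 and below 0.09, the box at x ≥ 0.905. I'll move up and over to the outer side of the arm at about (0.735, -0.045).

Request:
send_rows(
  increments=[
    [0,0,0,-0.025,0],
    [0,0.044,-0.016,0,0],
    [0,0.044,-0.016,0,0],
    [0,0.044,-0.016,0,0],
    [0,0.044,-0.016,0,0],
    [0,0.044,-0.016,0,0],
    [0,0.044,-0.016,0,0],
    [0,0,0,0,0],
  ],
)

```text
clock: 8.4
position: [0.7365, -0.0429, 0.1697]
ee_rot: [-0.001, 1.0, 0.001, -0.001]
contact_force: [-0.3, 0.4, 1.0]
width: -0.0001
```

```bash
python3 shot.py 6 wrist side
```

```text
8.45 [ 0.73450387 -0.04375138  0.17008577] [-2.23147190e-04  9.99997921e-01  1.14141873e-03 -1.67502815e-03] [-0.80339618 -0.1430466   0.24231122]
```

View pics/wrist6.png

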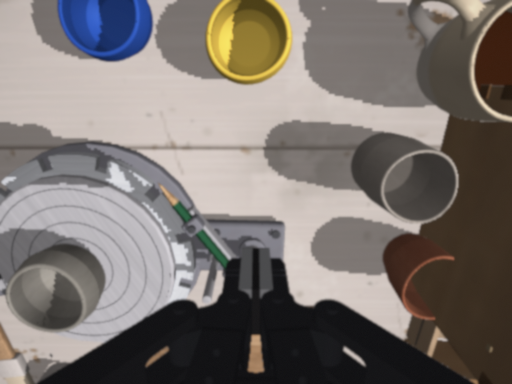

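View pics/side6.png

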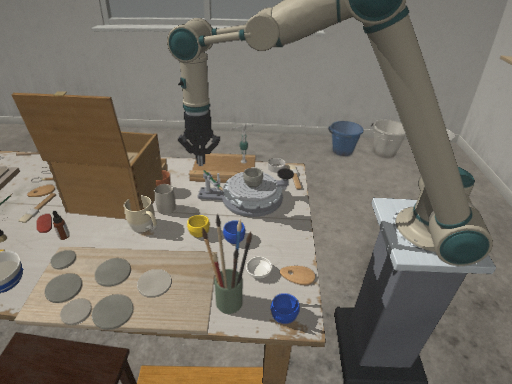

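```bash
python3 - <<'E'
import pickle
from h import *
W1,_=pickle.load(open("pics/wrist1.pkl","rb"));W,_=pickle.load(open("pics/wrist6.pkl","rb"))
print("tip",tri((W1,(406.9,117.5)),(W,(164,188))))
for p in [(.732,-.116,.09),(.7008,-.0707,.09),(.684,-.047,.09),(.67,-.026,.096),(.734,-.044,.07),(.722,-.033,.07),(.746,-.055,.07)]: print(p,proj(W,p))
E
```

```text
tip (array([ 0.67122276, -0.02723645,  0.09097594]), [np.float64(0.0015521966121274798), np.float64(0.0015521966121275152)])
(0.732, -0.116, 0.09) [248.40073371 290.05751575]
(0.7008, -0.0707, 0.09) [207.39061371 239.84069919]
(0.684, -0.047, 0.09) [183.28413443 211.02058592]
(0.67, -0.026, 0.096) [159.52331366 186.36442746]
(0.734, -0.044, 0.07) [250.98245034 198.41763499]
(0.722, -0.033, 0.07) [235.68176437 185.1820434 ]
(0.746, -0.055, 0.07) [265.8607934  211.28703268]
```

The descent spot projects to about (251,198), which is free bench beside the bar. Descending there.

Request:
send_rows(
  increments=[
    [0,0,0,0.04,0],
    [0,0,0,0.03,0],
    [0,0,0,0.02,0],
    [0,0,0,0.009,0],
    [0,0,0,0,0],
  ],
)

```text
clock: 9.12
position: [0.7335, -0.0449, 0.0735]
ee_rot: [-0.0, 1.0, 0.0, -0.001]
contact_force: [0.7, 0.4, -0.2]
width: 0.0
```

```bash
python3 shot.py 7 wrist;python3 - <<'E'
import numpy as np
pv=np.array([.732,-.116]);h=.018
prev=None
for ph in np.linspace(124.6,178.4,10):
    r=np.radians(ph);u=np.array([np.cos(r),np.sin(r)]);n=np.array([np.sin(r),-np.cos(r)])
    for hh in(.04,.018,.016):
        pass
    P=pv+.055*u+h*n;print(round(ph,1),P.round(4),None if prev is None else (P-prev).round(4));prev=P
E
```

```text
9.125 [ 0.73346082 -0.04490295  0.07348991] [-6.53635373e-05  9.99999800e-01  2.13758219e-04 -5.91855635e-04] [ 0.65776047  0.35697404 -0.24097992]
124.6 [ 0.7156 -0.0605] None
130.6 [ 0.7099 -0.0625] [-0.0057 -0.002 ]
136.6 [ 0.7044 -0.0651] [-0.0054 -0.0026]
142.5 [ 0.6993 -0.0683] [-0.0051 -0.0031]
148.5 [ 0.6945 -0.0719] [-0.0048 -0.0037]
154.5 [ 0.6901 -0.0761] [-0.0044 -0.0041]
160.5 [ 0.6862 -0.0806] [-0.0039 -0.0046]
166.4 [ 0.6828 -0.0856] [-0.0034 -0.005 ]
172.4 [ 0.6799 -0.0909] [-0.0029 -0.0053]
178.4 [ 0.6775 -0.0965] [-0.0023 -0.0056]
```

View pics/wrist7.png

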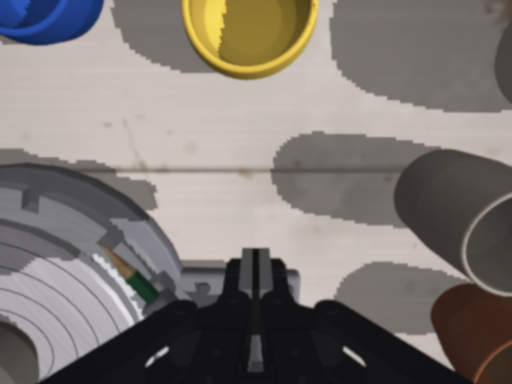

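Request:
send_rows(
  increments=[
    [0,-0.009,0.008,0.002,0],
    [0,-0.009,0.008,0,0],
    [0,-0.0057,0.002,0,0],
    [0,-0.0054,0.0026,0,0],
    [0,-0.0051,0.0031,0,0],
    [0,-0.0048,0.0037,0,0],
    [0,-0.0044,0.0041,0,0],
    [0,0,0,0,0],
  ],
)

```text
clock: 10.18
position: [0.6903, -0.0764, 0.0715]
ee_rot: [0.0, 1.0, 0.0, -0.001]
contact_force: [-0.5, -0.2, -0.5]
width: 0.0001
```

```bash
python3 shot.py 8 wrist side; python3 - <<'E'
import cv2
a=cv2.imread("pics/side8.png")[120:230,180:330];cv2.imwrite("pics/s8c.png",cv2.resize(a,None,fx=5,fy=5,interpolation=2))
E
```

```text
10.225 [ 0.69050624 -0.07626359  0.07147427] [ 1.69635843e-06  9.99999796e-01  3.91821996e-04 -5.04581045e-04] [-0.46469292  0.63888826  0.17860224]
```

View pics/wrist8.png

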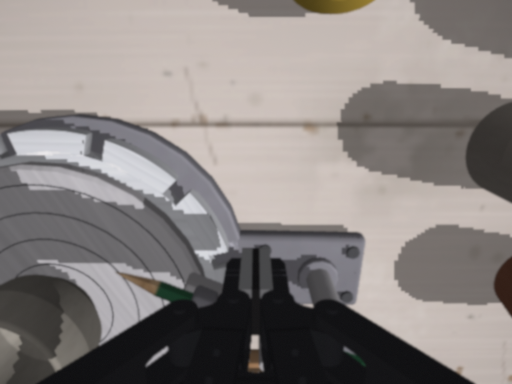

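View pics/s8c.png

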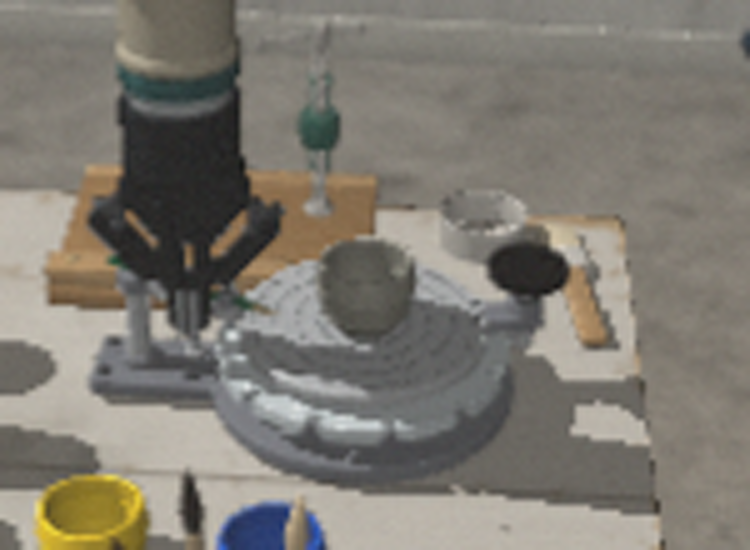

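The arm is swinging in: the pencil tip is now over the wheel at wrist (122,274), and the force is small. Continuing towards the stop.

Request:
send_rows(
  increments=[
    [0,-0.0039,0.0046,0,0],
    [0,-0.0034,0.005,0,0],
    [0,-0.0029,0.0053,0,0],
    [0,-0.001,0.003,0,0],
    [0,0,0,0,0],
  ],
)

```text
clock: 10.9
position: [0.6795, -0.0945, 0.0716]
ee_rot: [0.0, 1.0, 0.0, -0.0]
contact_force: [-0.2, 0.2, 0.2]
width: -0.0001
```

Request:
send_rows(
  increments=[
    [0,0,0.002,0,0],
    [0,0,0.0015,0,0],
    [0,0,0,0,0],
  ],
)

```text
clock: 11.28
position: [0.6798, -0.0975, 0.0715]
ee_rot: [-0.0, 1.0, 0.001, -0.0]
contact_force: [-0.2, -0.6, 0.4]
width: 0.0001
```

```bash
python3 shot.py 9 wrist
```

```text
11.275 [ 0.67978421 -0.09752477  0.07151736] [-1.98954983e-06  9.99999863e-01  5.09183331e-04 -1.19189060e-04] [-0.2118658  -0.60523975  0.40545235]
```

View pics/wrist9.png

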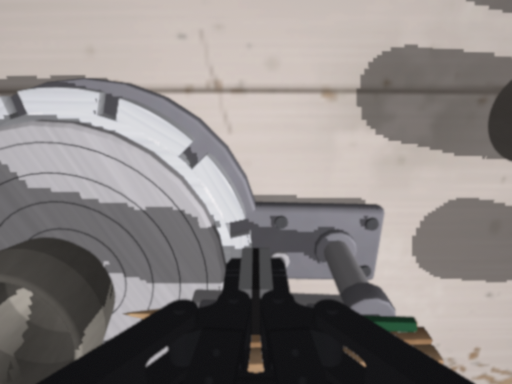

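Request:
send_rows(
  increments=[
    [0,0,0.0015,0,0],
    [0,0,0.0015,0,0],
    [0,0,0,0,0],
  ],
)

```text
clock: 11.7
position: [0.6797, -0.0991, 0.0716]
ee_rot: [-0.001, 1.0, 0.0, -0.0]
contact_force: [-0.8, 5.1, 0.2]
width: 0.0001
```

The y force jumped to 5 N, so the bar is against the stop. One firmer nudge, then I back away.

Request:
send_rows(
  increments=[
    [0,0,0.001,0,0],
    [0,0,0,0,0],
  ],
)

```text
clock: 11.95
position: [0.6797, -0.0991, 0.0715]
ee_rot: [-0.002, 1.0, 0.0, -0.0]
contact_force: [-0.4, 7.6, 1.8]
width: -0.0001
```

Request:
send_rows(
  increments=[
    [0,0,-0.003,0,0],
    [0,0,-0.01,0,0],
    [0,0.01,-0.025,0,0],
    [0,0,0,-0.03,0],
    [0,0,0,-0.05,0],
    [0,-0.03,0,-0.05,0],
    [0,-0.05,0,-0.04,0],
    [0,0,0,0,0],
  ],
)

```text
clock: 12.95
position: [0.6103, -0.0638, 0.2456]
ee_rot: [0.001, 1.0, 0.0, 0.004]
contact_force: [0.6, 0.4, 0.4]
width: 0.0
```

```bash
python3 shot.py 10 wrist side top; python3 - <<'E'
import cv2
a=cv2.imread("pics/side10.png")[120:230,180:330];cv2.imwrite("pics/s10c.png",cv2.resize(a,None,fx=5,fy=5,interpolation=2))
E
```

```text
13.05 [ 0.61135077 -0.06365764  0.24128894] [4.14154547e-04 9.99999113e-01 4.29800368e-04 1.19100380e-03] [ 0.06653453  0.54943097 -0.58582082]
```

View pics/wrist10.png

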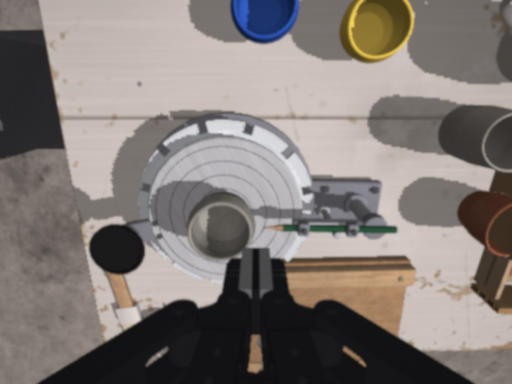

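View pics/s10c.png

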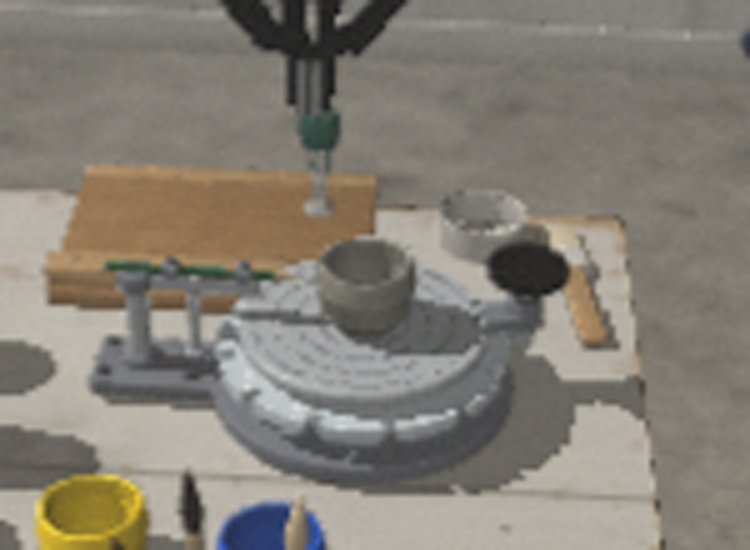

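View pics/top10.png

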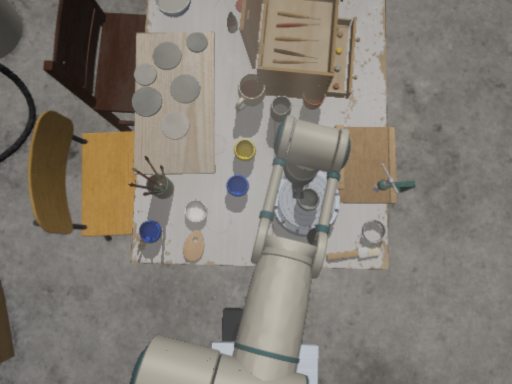

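```bash
python3 - <<'E'
import cv2
a=cv2.imread("pics/wrist10.png")[180:290,70:410];cv2.imwrite("pics/w10c.png",cv2.resize(a,None,fx=2.35,fy=2.35,interpolation=2))
E
```

```text
(no output)
```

View pics/w10c.png

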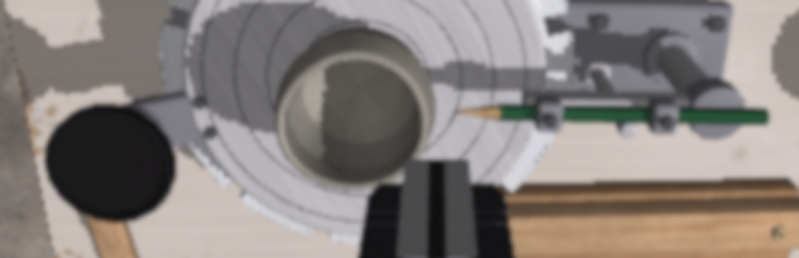

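```bash
python3 - <<'E'
import pickle,numpy as np
from h import *
W,_=pickle.load(open("pics/wrist10.pkl","rb"));S,_=pickle.load(open("pics/side10.pkl","rb"))
C=np.array([.5785,-.1115])
t=onz(W,(267,227.5),.096);b=onz(W,(396,229.5),.1);p=onz(W,(222,226),.111)
print("tip",t,"back",b,"dir deg",np.degrees(np.arctan2(*(b-t)[1::-1])));print("pot",p)
import cv2
im=cv2.imread("pics/wrist10.png");m=(im[215:280,80:155].max(2)<45).astype(np.uint8)
n,l,st,ce=cv2.connectedComponentsWithStats(m);i=1+np.argmax(st[1:,4]);pw=ce[i]+[80,215];print(st[i])
im=cv2.imread("pics/side10.png");m=(im[163:182,270:300].max(2)<60).astype(np.uint8)
n,l,st,ce=cv2.connectedComponentsWithStats(m);i=1+np.argmax(st[1:,4]);ps=ce[i]+[270,163]
q,e=tri((W,pw),(S,ps));d=q[:2]-C;print("plunger",q,e,np.linalg.norm(d),np.degrees(np.arctan2(d[1],d[0]))%360)
E
```

```text
tip [ 0.62411263 -0.11373935  0.096     ] back [ 0.7517173  -0.11467569  0.1       ] dir deg -0.4204159884187398
pot [ 0.58108222 -0.105122    0.111     ]
[  11   11   52   47 1965]
plunger [ 0.46914888 -0.13977807  0.09071381] [np.float64(0.00023180915553521514), np.float64(0.00023180915553511875)] 0.11294828688611236 194.4989903427065
```

```bash
python3 - <<'E'
import pickle,numpy as np
from h import *
W,_=pickle.load(open("pics/wrist10.pkl","rb"));S,_=pickle.load(open("pics/side10.pkl","rb"));W5,_=pickle.load(open("pics/wrist5.pkl","rb"))
p=(70+354.5/2.35-.3,180+118.5/2.35-.3)
print(onz(W,p,.111),tri((W,p),(S,(180+366/5-.4,120+262/5-.4))))
s0=(180+440/6-.4,145+168/6-.4);print("side px before/after",s0,(180+366/5-.4,120+262/5-.4))
print(onz(W5,(440,185),.111))
E
python3 - <<'E'
import cv2,numpy as np
a=cv2.imread("pics/side0.png")[155:195,235:275];b=cv2.imread("pics/side10.png")[155:195,235:275]
cv2.imwrite("pics/cmp.png",cv2.resize(np.hstack([a,b]),None,fx=9,fy=9,interpolation=0))
E
```

```text
[ 0.57956455 -0.10938378  0.111     ] (array([ 0.57857159, -0.1106921 ,  0.10859844]), [np.float64(0.0007318089268478244), np.float64(0.0007318089268478179)])
side px before/after (252.9333333333333, 172.6) (252.79999999999998, 172.0)
[ 0.57853416 -0.11066381  0.111     ]
```

View pics/cmp.png

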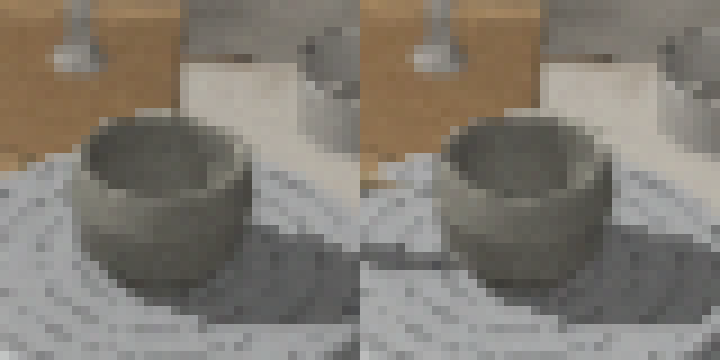

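The pot is unchanged to the pixel in the side view. The plunger is up and at the new notch, and the pencil line lies along the base axis. I'm handing it in.

```bash
python3 -c "
from rig import manip
print(manip.get_state()['clock'],manip.sign_off())"
```

```text
the job is handed in; nothing more can be done
13.1 None
```

The job is done and was handed in at 13.1 s: the wheel has moved on one division and the marking arm is back at its stop.

**What I did:** I pressed the plunger about 13–14 mm with the closed fingertip and turned the wheel with it counter-clockwise to the next notch. I then let the plunger up slowly and lifted clear. After that I pushed the arm's bar back from its outer side until the force jumped to 5 N, nudged once more to 7.6 N, and drew the finger away.

**Last checks:**
- **Wheel:** it turned about 29.4–29.9 degrees. I read this from the screws on the wheel head before lifting off and again just after, and from the plunger's position at the end.
- **Plunger:** it measured 90.7 mm high, against 89 mm measured the same way at the start, so it is fully up. Both readings are a few millimetres below the stated 94 mm, which is calibration bias.
- **Pencil:** it points at the pot. Its direction came out between -0.4 and -1.3 degrees depending on the pencil height I assumed. The base axis is at about -1.6 degrees, so they agree within what I can measure.
- **Pot:** it did not move in the side view, and its rim centre is about 1 mm from the wheel axis.

The only disagreement was a first pixel reading that put the pot 6–7 mm off centre. I had misread the rim centre, and a closer crop corrected it. I did not re-measure the salt dish, ring cutter or wooden rib. The robot never came near them, and they look unmoved in the final pictures.

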